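# Pack a craft gift order tray

## Task

Pack the customer's order into the wooden tray: the smaller ribbon reel, the self-inking stamp, the play block, and the puzzle tile with a tab at both ends, which is locked between its neighbours in the sample strip and has to be lifted out of it. Lay each one upright and flat on the bottom of the nest that is cut for it. Leave the larger ribbon reel and the loose tile with a single tab where they lie.

Things in the scene. Friction and masses are not known exactly. Their poses are not given: they have to be found in the camera images.
- reel_nest: Nest for the smaller reel, the largest opening, a rectangle 76 mm (x) by 92 mm (y); one of four plywood plates, 88 (x) by 104 (y) by 7 mm, fixed two by two in a low wooden tray (188 by 220 mm, rim 13 mm above the counter), in changing order. Origin: centre of the opening at its bottom, the tray's floor, 5 mm above the counter; plate top 7 mm above it; z up.
- tile_nest: Nest for the two-tabbed tile, a long narrow opening 50 mm (x) by 94 mm (y); one of four plywood plates, 88 (x) by 104 (y) by 7 mm, fixed two by two in a low wooden tray (188 by 220 mm, rim 13 mm above the counter), in changing order. Origin: centre of the opening at its bottom, the tray's floor, 5 mm above the counter; plate top 7 mm above it; z up.
- stamp_nest: Nest for the stamp, a short rectangular opening 46 mm (x) by 64 mm (y); one of four plywood plates, 88 (x) by 104 (y) by 7 mm, fixed two by two in a low wooden tray (188 by 220 mm, rim 13 mm above the counter), in changing order. Origin: centre of the opening at its bottom, the tray's floor, 5 mm above the counter; plate top 7 mm above it; z up.
- block_nest: Nest for the play block, a square opening 46 by 46 mm; one of four plywood plates, 88 (x) by 104 (y) by 7 mm, fixed two by two in a low wooden tray (188 by 220 mm, rim 13 mm above the counter), in changing order. Origin: centre of the opening at its bottom, the tray's floor, 5 mm above the counter; plate top 7 mm above it; z up.
- small_reel: The smaller reel of ribbon (brown flanges), lying flat: a disc 58 mm in diameter, 16 mm high, with a thin loose ribbon end towards -y, nothing solid. Origin on the underside, 12 mm off the disc's axis: the axis is at y = +12 mm, the ribbon ends at y = -41 mm. z up. Grip the upper half across x, so that the fingers stay above the nest's walls.
- stamp: Self-inking stamp standing upright, 30 mm (x) by 48 mm (y) by 57 mm high, dark base and head. Origin: centre of its underside, z up. Grip it across x.
- play_block: Small moulded play block, a cube of 30 mm with rounded edges and a star on its faces. Origin: centre of its underside, z up.
- key_tile: Wooden tile 22 mm thick: body 34 (x) by 44 mm (y), a T-shaped tab (17 mm long, head 22 mm wide) at each end along y, 78 mm in all. Origin: centre of underside, z up. Starts in mid strip: a fixed dark board 46 by 162 by 5 mm with a fixed socketed tile of equal width and thickness at each end; 2 mm play round the tabs. Comes out only straight up (22 mm). Grip its free long sides (across x).
- large_reel: Look-alike, not ordered: the larger reel of ribbon (white flanges), lying flat, a disc 66 mm in diameter and 22 mm high. Origin on the underside, the disc's axis at y = +12 mm; ribbon end along -y to y = -45 mm.
- end_tile: Look-alike, not ordered: a loose wooden tile as the two-tabbed one (body 34 by 44 by 22 mm) but with a single tab, towards +y. Origin: centre of the body's underside.
Things that resemble listed ones, but are neither listed nor needed, are in the scene too. What is shaped like the play_block but orange or yellow is not meant.

How it is judged:
By the outcome, as a careful person would: the job done as asked, in the order asked, and still so for the second after the job is handed in, with the robot touching nothing.
It also fails if it takes over 128 s, if anything falls off the work surface, if the arm or the gripper's body presses on something with over 40 N, if the wrist force passes 120 N, or if a joint passes its speed limit or range.

## Robot

A 7-joint arm with a two-finger parallel gripper is mounted at the origin on a cart in front of the work surface, level with it; the furniture and walls round the work are solid. World frame = base frame: x ahead of the robot, y to its left, z up, the work surface at z = 0. Lengths are in mm, angles in rad, forces in N, time in s.
With the tool pointing down it reaches from about 425 to 800 mm from the base axis. Payload 8.3 kg.
Tool frame: the origin (TCP) lies on the centre line of the jaws, within the pads' length; the fingertips stand 14 mm ahead of it and the grasp point (between the pads) lies 5 mm behind it; z points along the fingers, y is the line along which they close (so a half turn about z gives the same grasp; the last joint's range is limited). The gripper opens to 85 mm and grips with 20 to 120 N. Pads are 22 mm wide; open, the fingers measure 114 mm over their backs; the gripper's body (76 mm by 85 mm) begins 54 mm behind the grasp point. The pads swing forward as they close: fully open they stand 13 mm farther back than shut.
Start: joints at [1.185, 0.383, 0.016, 1.37, -0.006, 1.388, -0.046], TCP at [198.301, -592.69, 245.279] pointing down, gripper open.
Joint ranges: [-2.95, 2.95], [-0.25, 2.06], [-1.52, 1.56], [0.18, 2.33], [-1.44, 4.58], [0.02, 2.06], [-3.01, 3.01]. Speed limits (rad/s): [2.39, 2.39, 3.01, 3.01, 3.14, 3.14, 3.14].

## Interface

Orientations are given as a rotation vector (axis times angle).
In Python, from rig import r gives the robot as it stands.
- The arm moves only by the tool step_arm, never from a script. Its argument "plan" is a list of rows, each a list of 7 numbers: the shift along the tool's x, y, z in cm, then the turn, a rotation vector about the tool's x, y, z in degrees, then the gripper command: -1 is shut, 1 is fully open, values between are in proportion. A call has 1 to 10 rows; each row is the pose to reach, as a shift and turn from the pose commanded when the call began, along the tool's axes at that moment; what a row does not reach only later rows make up. A row lasts 1/10 s, in which the tool goes at most 50 mm and 8.59 degrees, less where a joint would pass 70% of its speed; a pose out of reach is approached as far as the arm can. A call with a gripper value outside its range is refused whole. The fingers move at their own pace and stop on an object; the grip force is fixed at half the most. Time passes only in rows, so rows that repeat a pose let the fingers close. It gives the time, the measured TCP pose, the force, the opening and the grip force at its end, in the units of the state.
- r.sense(): the state, without advancing time (a new reading comes with each control period).
- r.capture(name): name is "side" or "top" or "wrist"; returns the picture (420x560x3 uint8, blue, green, red); there is no depth.
- r.camera_info(name): a dict with "fx", "fy", "cx", "cy" (pixels), "origin" and "rotation" of the camera in the world. Camera axes: x right, y up, looking along -z (the intrinsics and any distortion apply to the point x, -y, -z); pixel columns grow to the right and rows downward; lengths in mm; the calibration is good to about 2 mm. A picture is of the moment at which its call begins: read the wrist's pose just before it. camera_info takes no time and is no camera call; for the wrist camera it gives the pose at the moment of the call.
- r.job_done(): hands the job in; it is judged then, once.
The state is a dict: "clock": time; "joints": joint angles; "dq": joint speeds; "joint_efforts": joint torques, N m; "position": TCP position; "orientation": TCP orientation; "wrist_force": force on the tool from outside, world axes, zero at the start; "moment": the same for the moment, N m; "grip_width": finger opening in mm; "gripper_force": force on a finger pad.
Only numpy, scipy, OpenCV 4.12 (cv2) and the standard library are available. Lean on these libraries where they do the work, as an engineer would, in place of code of your own. Each camera call takes 0.05 s, during which the arm holds its last target. There are 200 camera calls.

## Working session

There is one attempt and no reset: what is moved stays moved. The work goes in short steps, Python scripts to look and compute and a tool call to move; the robot and the scene stay as the last step left them, time stands still between calls to the robot, and variables do not carry over. Pictures are saved under pics/ and viewed, at most 15 in all, crops included, and the job is handed in when it is done.

Besides the shell and the picture viewer there is one more tool, called by a JSON object that holds its "method" and its "body". step_arm: Moves the arm, as the interface text tells. Its arguments: {"type":"object","properties":{"plan":{"type":"array"}},"required":["plan"]}

```bash
ls; mkdir -p pics; cat > h.py <<'E'
import numpy as np, cv2
from scipy.spatial.transform import Rotation as R
from rig import r
def snap(n,f):
    ci=r.camera_info(n); im=np.array(r.capture(n)); cv2.imwrite('pics/'+f+'.png',im); return im,ci
def ray(ci,u,v):
    K=np.array([[ci['fx'],0,ci['cx']],[0,ci['fy'],ci['cy']],[0,0,1.]])
    d=ci.get('distortion'); d=None if d is None else np.array(d,float)
    p=cv2.undistortPoints(np.array([[[u,v]]],float),K,d)[0,0]
    return np.array(ci['origin'],float), np.array(ci['rotation']).reshape(3,3)@np.array([p[0],-p[1],-1])
def onz(ci,u,v,z):
    o,d=ray(ci,u,v); return o+d*(z-o[2])/d[2]
E
python3 - <<'E'
from h import *
print(r.sense())
for n in ('top','side','wrist'):
    im,ci=snap(n,n+'0'); print(n,ci)
E
```

```text
pics
{'clock': 0.0, 'joints': array([ 1.18514073,  0.38426876,  0.01636888,  1.3711776 , -0.00628208,
        1.38820048, -0.04648947]), 'dq': array([-0.00060772,  0.00071571, -0.00122253,  0.0002774 , -0.00189409,
        0.00040226, -0.00045606]), 'joint_efforts': array([ 1.15146002e-03, -6.27594709e+01,  8.45088009e-01, -3.71829307e+01,
        1.66580966e-02,  1.38058641e-02, -5.63775006e-05]), 'position': array([ 198.11505142, -592.25728878,  244.24911773]), 'orientation': array([-3.09880920e+00, -5.04596486e-01,  5.89191741e-04]), 'wrist_force': array([ 1.23438798, -0.22227868,  0.06024464]), 'moment': array([ 0.01326564, -0.0487174 ,  0.00932098]), 'gripper_force': 0.0, 'grip_width': 85.60686820471969}
top {'fx': 511.7669079841151, 'fy': 511.7669079841151, 'cx': 281.6687438432143, 'cy': 201.77228560357804, 'origin': array([ 400.36421744,  -15.68784601, 1312.21832959]), 'rotation': array([ 0.08733994, -0.05714483, -1.57408929])}
side {'fx': 443.9876830831523, 'fy': 443.9876830831523, 'cx': 276.4474274329507, 'cy': 206.0404411017349, 'origin': array([  -2.4750083 , 1046.45458339,  632.14531758]), 'rotation': array([ 0.33010326, -1.43256472, -2.3480195 ])}
wrist {'fx': 323.62856982200526, 'fy': 323.62856982200526, 'cx': 282.177200986718, 'cy': 215.34209614912245, 'origin': array([ 275.31526763, -567.69578916,  372.08593512]), 'rotation': array([-0.27330011,  0.19972117, -1.23627946])}
```

```bash
sed -i "s/np.array(ci\['rotation'\]).reshape(3,3)@/R.from_rotvec(ci['rotation']).as_matrix()@/" h.py; python3 -c "
import cv2
a=cv2.imread('pics/top0.png');cv2.imwrite('pics/top0b.png',cv2.resize(a,(800,600),interpolation=cv2.INTER_CUBIC))"
```

```text
(no output)
```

View pics/top0b.png

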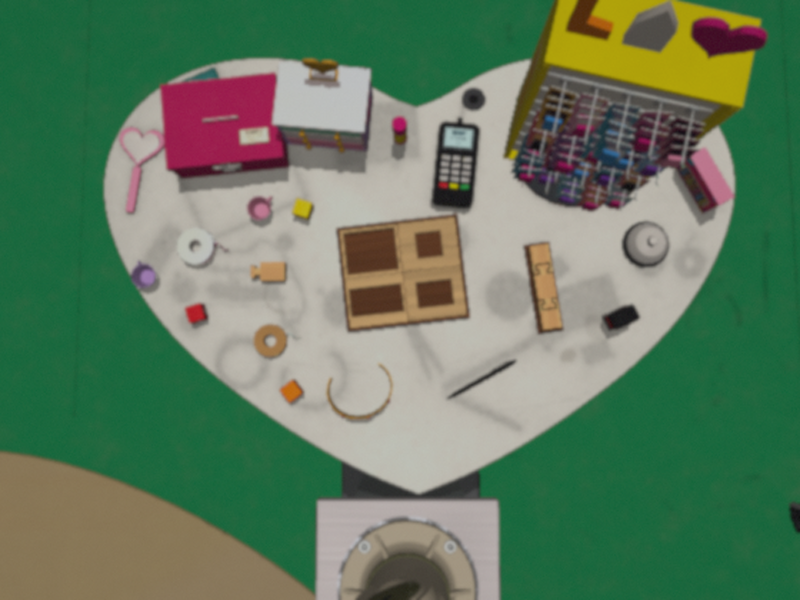

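View pics/side0.png

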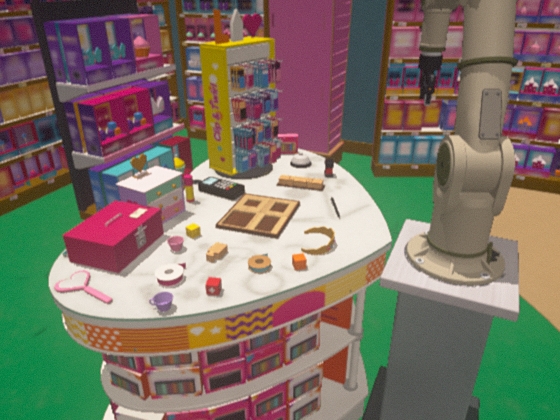

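Top view in 800×600 pixels (the view is rotated, so up is +x and left is +y):
- **Reels:** brown (270,340) is ordered. White (196,246) is the look-alike, and the tiara (360,390) and cups are clutter.
- **Blocks:** red (196,314) is ordered. Orange (291,391) and yellow (303,209) are not.
- **Tiles:** the middle tile of the strip (545,287) is ordered. The loose single-tab tile (270,271) stays.
- **Stamp:** black (620,318). The bell (646,243) is not it.
- **Tray at (402,272):** reel nest upper left, block nest upper right, tile nest lower left, stamp nest lower right.

```bash
cat > m.py <<'E'
from h import *
im=cv2.imread('pics/top0.png'); ci=r.camera_info('top'); hsv=cv2.cvtColor(im,cv2.COLOR_BGR2HSV)
S=560/800
def box(name,cx,cy,h,mask,zs,win=45,all=False):
    x0,x1,y0,y1=[int(S*t) for t in (cx-win,cx+win,cy-win,cy+win)]
    m=np.zeros(mask.shape,np.uint8); m[y0:y1,x0:x1]=mask[y0:y1,x0:x1]
    cs,_=cv2.findContours(m,cv2.RETR_EXTERNAL,cv2.CHAIN_APPROX_NONE)
    for c in sorted(cs,key=cv2.contourArea)[::-1][:4 if all else 1]:
        w=np.array([onz(ci,p[0][0],p[0][1],zs)[:2] for p in c],np.float32)
        (a,b),(s,t),g=cv2.minAreaRect(w); e,_=cv2.minEnclosingCircle(w)
        if s<t: s,t,g=t,s,g+90
        print(name,'ctr',round(a,1),round(b,1),'size',round(s,1),round(t,1),'long axis deg',round((g+90)%180-90,1),'r',round(np.hypot(a,b)))
H,Sa,V=[hsv[...,i].astype(int) for i in range(3)]
u=lambda b:b.astype(np.uint8)*255
wood=u((H>5)&(H<25)&(Sa>70))
box('smallreel',270,340,16,wood,16)
box('red',196,314,30,u(((H<8)|(H>170))&(Sa>130)),25)
box('strip',545,287,27,wood,27,60)
box('stamp',620,318,57,u(V<90),40)
box('tray',402,272,13,wood,13,80)
box('nests',402,272,13,u((V<120)&(Sa>60)&(H<25)),10,70,True)
big=cv2.resize(im[190:250,90:230],None,fx=3.5,fy=3.5,interpolation=cv2.INTER_CUBIC)
b2=cv2.resize(im[160:245,350:460],None,fx=4,fy=4,interpolation=cv2.INTER_CUBIC)
s=cv2.imread('pics/side0.png'); b3=cv2.resize(s[140:220,260:350],None,fx=4,fy=4,interpolation=cv2.INTER_CUBIC)
c=np.zeros((560,800,3),np.uint8); c[:210,:490]=big; c[215:555,:440]=b2; c[215:535,440:800]=b3; cv2.imwrite('pics/crop0.png',c)
E
python3 m.py
```

```text
smallreel ctr 429.0 244.5 size 56.2 55.7 long axis deg 89.8 r 494
red ctr 477.3 376.6 size 29.7 28.3 long axis deg -71.8 r 608
strip ctr 520.6 -238.8 size 155.0 43.1 long axis deg 7.9 r 573
stamp ctr 464.5 -368.5 size 58.1 31.2 long axis deg -65.9 r 593
tray ctr 549.6 9.6 size 215.6 185.4 long axis deg -83.9 r 550
nests ctr 589.6 66.4 size 91.3 74.6 long axis deg -83.5 r 593
nests ctr 500.5 57.3 size 93.6 48.1 long axis deg -83.9 r 504
nests ctr 512.2 -47.7 size 61.9 44.5 long axis deg -83.1 r 514
nests ctr 600.6 -37.7 size 45.1 44.4 long axis deg -84.2 r 602
```

View pics/crop0.png

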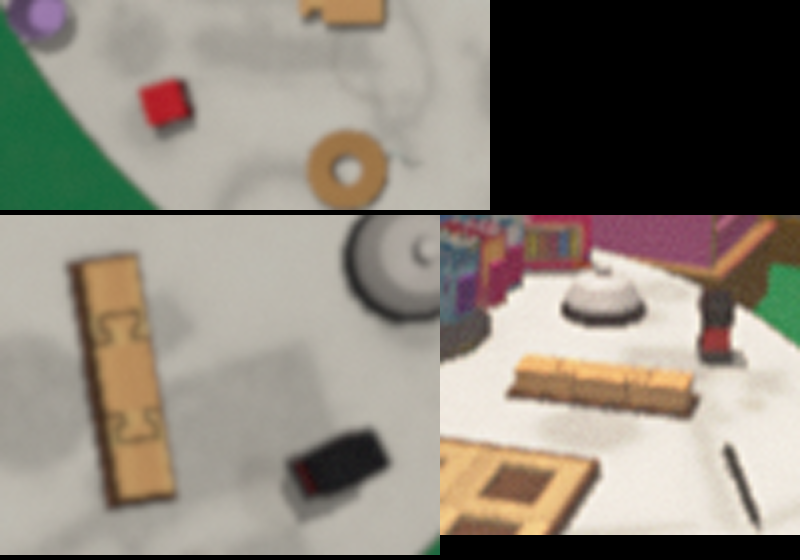

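```bash
cat >> h.py <<'E'
def pose():
    s=r.sense(); M=R.from_rotvec(s['orientation']).as_matrix(); return np.array(s['position']),np.degrees(np.arctan2(M[1,0],M[0,0])),M,s
def rel(p0,psi0,tgt,psi):
    a=np.radians(psi0); X=np.array([np.cos(a),np.sin(a),0]);Y=np.array([np.sin(a),-np.cos(a),0])
    d=np.array(tgt)-p0; dp=(psi-psi0+180)%360-180
    print('to',tgt,psi,'-> cm',np.round([d@X/10,d@Y/10,-d[2]/10],2),'turn',round(-dp,1))
def chain(*ts):
    p,a,M,s=pose(); print('now',np.round(p,1),round(a,1),'tilt',np.round(np.degrees(np.arccos(-M[2,2])),2))
    for t in ts: rel(p,a,t[:3],t[3]); p,a=np.array(t[:3]),t[3]
E
python3 -c "
from h import *
chain((500,-150,260,80),(440,200,170,97))
ci=r.camera_info('wrist');p,a,M,s=pose();C=R.from_rotvec(ci['rotation']).as_matrix()
print(M.T@(ci['origin']-p), M.T@(-C[:,2]))"
```

```text
now [ 198.2 -592.4  244.5] 18.5 tilt 0.08
to (500, -150, 260) 80 -> cm [ 42.66 -32.38  -1.55] turn -61.5
to (440, 200, 170) 97 -> cm [ 33.43 -11.99   9.  ] turn -17
[  80.97510821    0.90828409 -127.67631623] [-3.11805835e-01 -5.09862193e-04  9.50145705e-01]
```

{"method": "step_arm", "body": {"plan": [[39, -30, -1.5, 0, 0, -60, 1], [39, -30, -1.5, 0, 0, -60, 1], [39, -30, -1.5, 0, 0, -60, 1], [39, -30, -1.5, 0, 0, -60, 1], [39, -30, -1.5, 0, 0, -60, 1], [39, -30, -1.5, 0, 0, -60, 1], [39, -30, -1.5, 0, 0, -60, 1], [39, -30, -1.5, 0, 0, -60, 1], [39, -30, -1.5, 0, 0, -60, 1], [39, -30, -1.5, 0, 0, -60, 1]]}}

```text
clock: 1.15
position: [474.0, -181.7, 260.5]
orientation: [2.431, 1.989, 0.001]
wrist_force: [-0.1, -0.1, -0.2]
grip_width: 85.2
gripper_force: 0.0
```

```bash
python3 -c "
from h import *
chain((440,230,170,97));print(r.sense()['clock'])"
```

```text
now [ 474.  -181.7  260.5] 78.6 tilt 0.02
to (440, 230, 170) 97 -> cm [ 39.68 -11.48   9.05] turn -18.4
1.15
```

{"method": "step_arm", "body": {"plan": [[39.7, -11.5, 9, 0, 0, -18.4, 1], [39.7, -11.5, 9, 0, 0, -18.4, 1], [39.7, -11.5, 9, 0, 0, -18.4, 1], [39.7, -11.5, 9, 0, 0, -18.4, 1], [39.7, -11.5, 9, 0, 0, -18.4, 1], [39.7, -11.5, 9, 0, 0, -18.4, 1], [39.7, -11.5, 9, 0, 0, -18.4, 1], [39.7, -11.5, 9, 0, 0, -18.4, 1], [39.7, -11.5, 9, 0, 0, -18.4, 1], [39.7, -11.5, 9, 0, 0, -18.4, 1]]}}

```text
clock: 2.15
position: [437.4, 231.5, 169.6]
orientation: [-2.074, -2.356, -0.0]
wrist_force: [-0.1, -1.0, -0.4]
grip_width: 85.5
gripper_force: 0.0
```

```bash
cat >> h.py <<'E'
def near(im,ci,mask,zs,n=1,amin=300):
    cs,_=cv2.findContours(mask,cv2.RETR_EXTERNAL,cv2.CHAIN_APPROX_NONE)
    for c in sorted(cs,key=cv2.contourArea)[::-1][:n]:
        if cv2.contourArea(c)<amin: continue
        w=np.array([onz(ci,*map(float,p[0]),zs)[:2] for p in c],np.float32)
        (a,b),(s,t),g=cv2.minAreaRect(w); 
        if s<t: s,t,g=t,s,g+90
        M=cv2.moments(c); print('px',round(M['m10']/M['m00']),round(M['m01']/M['m00']),'ctr',round(a,1),round(b,1),'size',round(s,1),round(t,1),'long',round((g+90)%180-90,1))
def masks(im):
    h=cv2.cvtColor(im,cv2.COLOR_BGR2HSV).astype(int); H,S,V=h[...,0],h[...,1],h[...,2]; u=lambda b:cv2.morphologyEx(b.astype(np.uint8)*255,cv2.MORPH_OPEN,np.ones((5,5)))
    return dict(wood=u((H>5)&(H<25)&(S>70)&(V>90)),red=u(((H<6)|(H>172))&(S>150)&(V>90)),dark=u(V<80),hole=u((V<120)&(S>60)&(H<25)))
E
python3 -c "
from h import *
im,ci=snap('wrist','w1');print(pose()[:2]);near(im,ci,masks(im)['wood'],16,3)"
```

```text
(array([438.38656165, 229.09816007, 169.81340553]), np.float64(97.1285424905919))
px 41 59 ctr 218.1 314.5 size 177.8 68.6 long 56.9
px 413 205 ctr 556.3 246.3 size 62.1 34.8 long -89.6
px 355 357 ctr 539.6 67.7 size 92.7 32.4 long -85.3
```

View pics/w1.png

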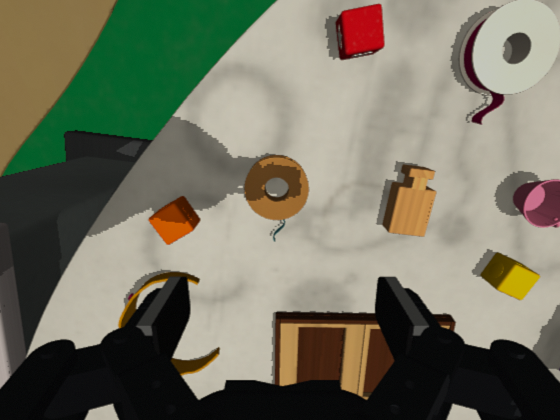

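Wrist view: brown reel at (277,188), its ribbon running to (278,232). The red block is at (361,30) and the tray's edge runs along (365,315).

```bash
python3 -c "
from h import *
im=cv2.imread('pics/w1.png');ci=r.camera_info('wrist')
h=cv2.cvtColor(im,cv2.COLOR_BGR2HSV).astype(int)
m=((h[...,0]>4)&(h[...,0]<25)&(h[...,1]>70)).astype(np.uint8)*255
k=np.zeros_like(m);cv2.circle(k,(277,188),42,255,-1);m&=k
near(im,ci,m,16)
g=onz(ci,277,188,16);t=onz(ci,278,232,3);print(g,t)
near(im,ci,masks(im)['red'],30,1)
"
```

```text
px 276 187 ctr 432.2 241.2 size 58.3 57.3 long -82.8
[433.10692028 241.33134157  16.        ] [439.46816804 194.8019711    3.        ]
px 363 29 ctr 480.9 370.3 size 29.2 28.9 long -72.8
```

```bash
python3 -c "
from h import *
chain((431.7,241.8,60,97.3),(431.7,241.8,14,97.3))"
```

```text
now [438.4 229.1 169.8] 97.1 tilt 0.09
to (431.7, 241.8, 60) 97.3 -> cm [ 1.34 -0.51 10.98] turn -0.2
to (431.7, 241.8, 14) 97.3 -> cm [0.  0.  4.6] turn -0.0
```

{"method": "step_arm", "body": {"plan": [[1.35, -0.5, 4, 0, 0, 0, 1], [1.35, -0.5, 8, 0, 0, 0, 1], [1.35, -0.5, 11, 0, 0, 0, 1], [1.35, -0.5, 13, 0, 0, 0, 1], [1.35, -0.5, 14.5, 0, 0, 0, 1], [1.35, -0.5, 15.6, 0, 0, 0, 1], [1.35, -0.5, 15.6, 0, 0, 0, 1], [1.35, -0.5, 15.6, 0, 0, 0, -1], [1.35, -0.5, 15.6, 0, 0, 0, -1], [1.35, -0.5, 15.6, 0, 0, 0, -1]]}}

```text
clock: 3.2
position: [433.7, 240.7, 15.9]
orientation: [2.083, 2.35, 0.003]
wrist_force: [-2.6, -1.5, 7.9]
grip_width: 55.8
gripper_force: 61.6
```

{"method": "step_arm", "body": {"plan": [[0, 0, 0, 0, 0, 0, -1], [0, 0, 0, 0, 0, 0, -1], [0, 0, 0, 0, 0, 0, -1], [0, 0, 0, 0, 0, 0, -1]]}}

```text
clock: 3.6
position: [433.8, 240.7, 15.9]
orientation: [2.083, 2.35, 0.003]
wrist_force: [-1.4, -3.4, 7.2]
grip_width: 55.6
gripper_force: 61.8
```

{"method": "step_arm", "body": {"plan": [[0, 0, 0, 0, 0, 0, 1], [0, 0, 0, 0, 0, 0, 1], [0, 0, -3, 0, 0, 0, 1], [0, 0, -6, 0, 0, 0, 1], [0, 0, -10, 0, 0, 0, 1], [0, 0, -14, 0, 0, 0, 1], [0, 0, -14, 0, 0, 0, 1], [0, 0, -14, 0, 0, 0, 1]]}}

```text
clock: 4.4
position: [433.5, 240.5, 155.2]
orientation: [2.083, 2.349, 0.003]
wrist_force: [-0.8, -0.9, -1.2]
grip_width: 85.5
gripper_force: 0.0
```

```bash
cat > reel.py <<'E'
from h import *
import sys
im,ci=snap('wrist',sys.argv[1])
h=cv2.cvtColor(im,cv2.COLOR_BGR2HSV).astype(int)
m=((h[...,0]>4)&(h[...,0]<25)&(h[...,1]>70)).astype(np.uint8)*255
near(im,ci,m[:,:],16,4)
p,a,M,s=pose();print(p,a)
E
python3 reel.py w2
```

```text
px 40 60 ctr 226.1 323.4 size 170.4 64.1 long 56.9
px 334 357 ctr 509.9 78.4 size 118.4 91.4 long 6.7
px 282 201 ctr 434.3 244.8 size 59.5 56.9 long -83.2
px 417 216 ctr 552.6 247.5 size 64.9 42.6 long -89.8
[432.77415622 239.96873289 154.03486678] 96.88238756598558
```

View pics/w2.png

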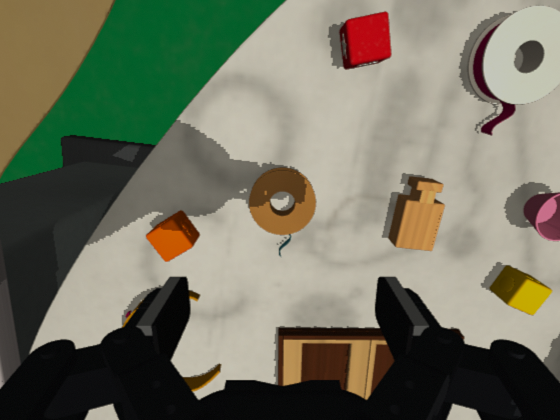

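Reel now at (282,201), undisturbed and flat. The first grip was too low (the fingertips touched the counter) and about 4 mm off the axis, so I'll regrip higher.

{"method": "step_arm", "body": {"plan": [[0.4, 0.15, 4, 0, 0, 0, 1], [0.4, 0.15, 8, 0, 0, 0, 1], [0.4, 0.15, 11, 0, 0, 0, 1], [0.4, 0.15, 13, 0, 0, 0, 1], [0.4, 0.15, 13, 0, 0, 0, 1], [0.4, 0.15, 13, 0, 0, 0, -1], [0.4, 0.15, 13, 0, 0, 0, -1], [0.4, 0.15, 13, 0, 0, 0, -1], [0.4, 0.15, 13, 0, 0, 0, -1], [0.4, 0.15, 13, 0, 0, 0, -1]]}}

```text
clock: 5.45
position: [437.4, 248.0, 30.3]
orientation: [2.08, 2.349, 0.015]
wrist_force: [10.3, 0.4, 25.8]
grip_width: 12.6
gripper_force: 13.0
```

{"method": "step_arm", "body": {"plan": [[0, 0, 0, 0, 0, 0, -1], [0, 0, -2, 0, 0, 0, -1], [0, 0, -4, 0, 0, 0, -1], [0, 0, -7, 0, 0, 0, -1], [0, 0, -9, 0, 0, 0, -1], [0, 0, -9, 0, 0, 0, -1]]}}

```text
clock: 6.05
position: [435.9, 245.9, 118.4]
orientation: [2.081, 2.348, 0.01]
wrist_force: [0.4, -0.1, -0.4]
grip_width: 0.3
gripper_force: 0.0
```

```bash
python3 reel.py w3; python3 -c "
from h import *
chain((588,67,113,97))"
```

```text
px 36 55 ctr 256.3 332.0 size 131.9 50.1 long 57.4
px 277 220 ctr 433.7 244.8 size 60.2 57.3 long -61.9
px 430 236 ctr 552.3 247.6 size 66.0 43.8 long -89.6
px 154 260 ctr 342.5 201.5 size 46.3 34.7 long 38.2
[435.19664062 245.07209441 116.60779427] 96.87662542341681
now [435.2 245.1 116.6] 96.9 tilt 0.28
to (588, 67, 113) 97 -> cm [-19.51  13.04   0.36] turn -0.1
```

View pics/w3.png

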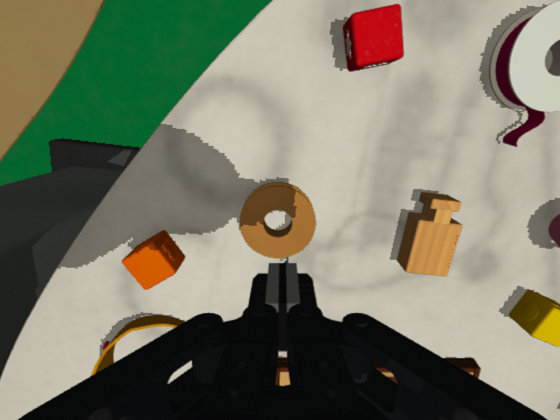

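The reel is still flat at (277,220). The fingers slid off its top, so the grip height used first was right. I'll regrip at about z 15, now on the axis.

{"method": "step_arm", "body": {"plan": [[0, 0, 0, 0, 0, 0, 1], [0, 0, 0, 0, 0, 0, 1], [0, 0, 0, 0, 0, 0, 1], [0, 0, 0, 0, 0, 0, 1]]}}

```text
clock: 6.5
position: [433.5, 244.3, 113.8]
orientation: [-2.083, -2.351, 0.001]
wrist_force: [0.3, 0.4, 0.3]
grip_width: 58.0
gripper_force: 0.0
```

```bash
python3 -c "
from h import *
chain((433.7,244.7,15,97))"
```

```text
now [433.5 244.3 113.8] 96.9 tilt 0.06
to (433.7, 244.7, 15) 97 -> cm [0.03 0.02 9.88] turn -0.1
```

{"method": "step_arm", "body": {"plan": [[0, 0, 1, 0, 0, 0, 1], [0, 0, 3, 0, 0, 0, 1], [0, 0, 5, 0, 0, 0, 1], [0, 0, 7, 0, 0, 0, 1], [0, 0, 8.5, 0, 0, 0, 1], [0, 0, 9.8, 0, 0, 0, 1], [0, 0, 9.8, 0, 0, 0, 1], [0, 0, 9.8, 0, 0, 0, -1], [0, 0, 9.8, 0, 0, 0, -1], [0, 0, 9.8, 0, 0, 0, -1]]}}

```text
clock: 7.5
position: [434.6, 245.0, 17.8]
orientation: [2.083, 2.35, 0.002]
wrist_force: [-2.7, -1.4, 8.3]
grip_width: 55.4
gripper_force: 61.6
```

{"method": "step_arm", "body": {"plan": [[0, 0, 0, 0, 0, 0, -1], [0, 0, 0, 0, 0, 0, -1], [0, 0, -1, 0, 0, 0, -1], [0, 0, -3, 0, 0, 0, -1], [0, 0, -5, 0, 0, 0, -1], [0, 0, -7, 0, 0, 0, -1], [0, 0, -8, 0, 0, 0, -1], [0, 0, -8, 0, 0, 0, -1]]}}

```text
clock: 8.3
position: [434.9, 245.0, 98.2]
orientation: [2.083, 2.349, 0.005]
wrist_force: [1.2, -0.4, 0.1]
grip_width: 55.2
gripper_force: 63.4
```

```bash
python3 reel.py w4; python3 -c "
from h import *
chain((588,67,95,97))"
```

```text
px 282 286 ctr 441.8 199.0 size 100.2 90.8 long -83.3
px 35 54 ctr 269.2 331.3 size 116.8 44.2 long 57.2
px 445 246 ctr 552.1 247.6 size 66.4 44.9 long -89.6
px 145 271 ctr 342.4 201.4 size 47.8 35.2 long 38.0
[434.34636517 244.50471061  96.94575268] 96.87954866586621
now [434.3 244.5  96.9] 96.9 tilt 0.1
to (588, 67, 95) 97 -> cm [-19.46  13.13   0.19] turn -0.1
```

```bash
python3 -c "
from h import *
chain((550,-40,220,97))"
```

```text
now [434.3 244.5  96.9] 96.9 tilt 0.1
to (550, -40, 220) 97 -> cm [-29.63   8.07 -12.31] turn -0.1
```

{"method": "step_arm", "body": {"plan": [[-5, 1.5, -5, 0, 0, 0, -1], [-9, 2.5, -8, 0, 0, 0, -1], [-13, 3.5, -10, 0, 0, 0, -1], [-17, 4.5, -12.3, 0, 0, 0, -1], [-21, 5.7, -12.3, 0, 0, 0, -1], [-25, 7, -12.3, 0, 0, 0, -1], [-28, 8, -12.3, 0, 0, 0, -1], [-29.6, 8, -12.3, 0, 0, 0, -1], [-29.6, 8, -12.3, 0, 0, 0, -1], [-29.6, 8, -12.3, 0, 0, 0, -1]]}}

```text
clock: 9.35
position: [548.2, -38.5, 218.5]
orientation: [-2.081, -2.351, 0.0]
wrist_force: [-0.2, 0.7, 0.2]
grip_width: 55.1
gripper_force: 63.8
```

```bash
python3 -c "
from h import *
im,ci=snap('wrist','w5');p,a,M,s=pose();print(p,a,s['grip_width'])
near(im,ci,masks(im)['hole'],12,6)"
```

```text
[548.24800438 -37.72519524 218.91095955] 97.03954930838792 55.47496378338035
px 337 89 ctr 590.6 63.3 size 91.0 74.8 long -83.8
px 246 87 ctr 502.4 53.7 size 92.3 48.5 long -83.6
px 248 194 ctr 513.8 -49.9 size 63.7 46.8 long -83.7
px 31 42 ctr 305.2 63.0 size 89.4 40.6 long -68.1
px 331 196 ctr 602.2 -40.6 size 44.9 44.0 long 7.0
px 294 27 ctr 540.8 112.3 size 185.3 6.6 long 5.7
```

View pics/w5.png

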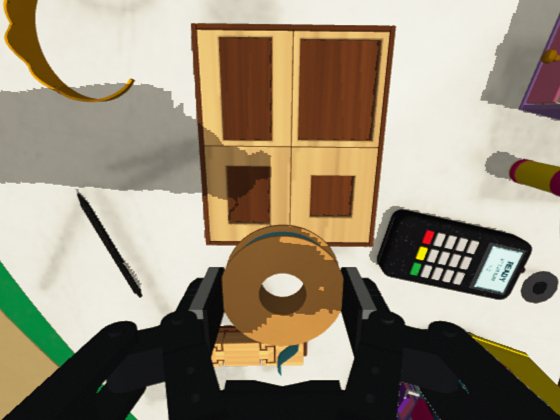

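Wrist view: reel held at (282,285). Reel nest (337,89), tile nest (246,87), stamp nest (248,194), block nest (331,196), all with the given sizes.

```bash
python3 -c "
from h import *
chain((589.3,75.3,60,95.5),(589.3,75.3,23,95.5))"
```

```text
now [548.2 -37.7 218.9] 97.0 tilt 0.07
to (589.3, 75.3, 60) 95.5 -> cm [10.71  5.46 15.89] turn 1.5
to (589.3, 75.3, 23) 95.5 -> cm [0.  0.  3.7] turn -0.0
```

{"method": "step_arm", "body": {"plan": [[3.5, 2, 3, 0, 0, 1.5, -1], [7, 4, 6, 0, 0, 1.5, -1], [10.7, 5.5, 10, 0, 0, 1.5, -1], [10.7, 5.5, 14, 0, 0, 1.5, -1], [10.7, 5.5, 16, 0, 0, 1.5, -1], [10.7, 5.5, 17.5, 0, 0, 1.5, -1], [10.7, 5.5, 18.5, 0, 0, 1.5, -1], [10.7, 5.5, 19, 0, 0, 1.5, -1], [10.7, 5.5, 19.2, 0, 0, 1.5, -1], [10.7, 5.5, 19.2, 0, 0, 1.5, -1]]}}

```text
clock: 10.4
position: [591.2, 72.9, 28.2]
orientation: [2.114, 2.322, 0.002]
wrist_force: [1.0, -0.3, 0.5]
grip_width: 55.3
gripper_force: 63.9
```

```bash
python3 -c "
from h import *
chain((589.3,75.3,23,95.5))"
```

```text
now [591.2  72.9  28.2] 95.4 tilt 0.08
to (589.3, 75.3, 23) 95.5 -> cm [ 0.25 -0.16  0.52] turn -0.1
```

{"method": "step_arm", "body": {"plan": [[0.15, -0.1, 0.2, 0, 0, 0, -1], [0.15, -0.1, 0.4, 0, 0, 0, -1], [0.15, -0.1, 0.5, 0, 0, 0, -1], [0.15, -0.1, 0.5, 0, 0, 0, -1], [0.15, -0.1, 0.5, 0, 0, 0, -1]]}}

```text
clock: 10.9
position: [589.6, 74.6, 23.0]
orientation: [2.114, 2.323, 0.001]
wrist_force: [-2.4, 0.4, 5.7]
grip_width: 55.0
gripper_force: 64.6
```

{"method": "step_arm", "body": {"plan": [[0, 0, 0, 0, 0, 0, 0.6], [0, 0, 0, 0, 0, 0, 0.8], [0, 0, 0, 0, 0, 0, 1], [0, 0, -1, 0, 0, 0, 1], [0, 0, -4, 0, 0, 0, 1], [0, 0, -8, 0, 0, 0, 1], [0, 0, -12, 0, 0, 0, 1], [-6, 0, -16, 0, 0, 0, 1], [-10, 0, -18, 0, 0, 0, 1], [-10, 0, -18, 0, 0, 0, 1]]}}

```text
clock: 11.9
position: [600.4, -31.0, 206.0]
orientation: [2.118, 2.313, 0.001]
wrist_force: [-0.4, -0.2, -0.7]
grip_width: 84.9
gripper_force: 0.0
```

```bash
python3 -c "
from h import *
im,ci=snap('wrist','w6');chain((465,-335,200,114))"
```

```text
now [600.5 -32.  205.9] 94.9 tilt 0.33
to (465, -335, 200) 114 -> cm [-29.02 -16.11   0.59] turn -19.1
```

View pics/w6.png

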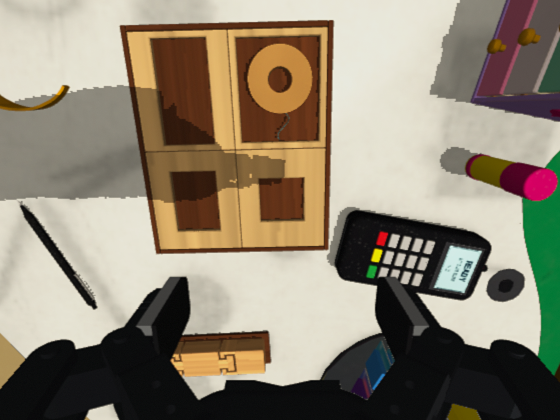

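Reel lies flat in its nest at (280,77), inside the opening. Next, the stamp.

```bash
python3 -c "
from h import *
chain((488,-420,210,114))"
```

```text
now [600.5 -32.  205.9] 94.9 tilt 0.33
to (488, -420, 210) 114 -> cm [-37.68 -14.55  -0.41] turn -19.1
```

{"method": "step_arm", "body": {"plan": [[-37.7, -14.5, -0.4, 0, 0, -19, 1], [-37.7, -14.5, -0.4, 0, 0, -19, 1], [-37.7, -14.5, -0.4, 0, 0, -19, 1], [-37.7, -14.5, -0.4, 0, 0, -19, 1], [-37.7, -14.5, -0.4, 0, 0, -19, 1], [-37.7, -14.5, -0.4, 0, 0, -19, 1], [-37.7, -14.5, -0.4, 0, 0, -19, 1], [-37.7, -14.5, -0.4, 0, 0, -19, 1], [-37.7, -14.5, -0.4, 0, 0, -19, 1], [-37.7, -14.5, -0.4, 0, 0, -19, 1]]}}

```text
clock: 12.95
position: [488.6, -416.1, 205.6]
orientation: [-1.707, -2.636, -0.0]
wrist_force: [0.6, 1.0, 0.1]
grip_width: 85.6
gripper_force: 0.0
```

```bash
python3 -c "
from h import *
im,ci=snap('wrist','w7');p,a,M,s=pose();print(p,a)
m=masks(im)['dark'];m[275:]=0;near(im,ci,m,57,3)"
```

```text
[ 490.07621409 -413.44223992  205.90049145] 114.36265503989233
px 516 190 ctr 669.6 -332.1 size 141.0 89.5 long -51.0
px 279 149 ctr 467.7 -374.1 size 46.8 28.7 long -65.1
px 325 35 ctr 469.6 -274.0 size 46.0 27.2 long 7.7
```

View pics/w7.png

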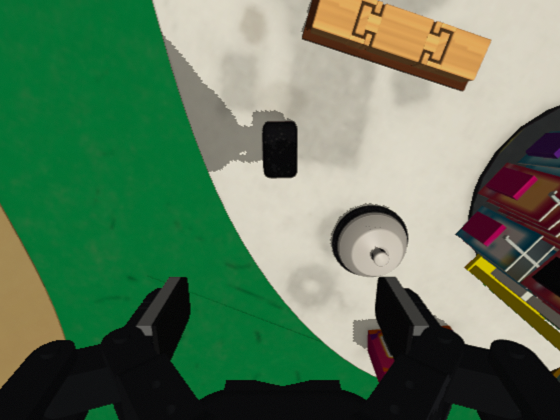

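Stamp head at (279,149), 47×29 mm as expected. The bell at (370,240) is clear of the fingers.

```bash
python3 -c "
from h import *
chain((467.7,-374.1,120,114.9),(467.7,-374.1,38,114.9))"
```

```text
now [ 490.1 -413.4  205.9] 114.4 tilt 0.09
to (467.7, -374.1, 120) 114.9 -> cm [ 4.51 -0.42  8.59] turn -0.5
to (467.7, -374.1, 38) 114.9 -> cm [0.  0.  8.2] turn -0.0
```

{"method": "step_arm", "body": {"plan": [[2, -0.2, 3, 0, 0, -0.5, 1], [4.5, -0.4, 6, 0, 0, -0.5, 1], [4.5, -0.4, 8.6, 0, 0, -0.5, 1], [4.5, -0.4, 8.6, 0, 0, -0.5, 1], [4.5, -0.4, 8.6, 0, 0, -0.5, 1]]}}

```text
clock: 13.5
position: [469.0, -373.1, 121.1]
orientation: [1.687, 2.65, 0.001]
wrist_force: [0.5, 0.2, 1.1]
grip_width: 85.6
gripper_force: 0.0
```

```bash
python3 -c "
from h import *
im,ci=snap('wrist','w8');chain((467.7,-374.1,38,114.9))
m=masks(im)['dark'];k=m*0;cv2.rectangle(k,(200,60),(360,300),255,-1);near(im,ci,m&k,57,3)"
```

```text
now [ 469.4 -374.1  122. ] 115.0 tilt 0.13
to (467.7, -374.1, 38) 114.9 -> cm [ 0.07 -0.15  8.4 ] turn 0.1
px 279 229 ctr 465.2 -368.0 size 56.1 28.9 long -65.0
px 340 93 ctr 460.1 -279.3 size 28.4 6.2 long 7.9
```

{"method": "step_arm", "body": {"plan": [[0.1, -0.1, 3, 0, 0, 0, 1], [0.1, -0.1, 6, 0, 0, 0, 1], [0.1, -0.1, 8.3, 0, 0, 0, 1], [0.1, -0.1, 8.3, 0, 0, 0, 1], [0.1, -0.1, 8.3, 0, 0, 0, -1], [0.1, -0.1, 8.3, 0, 0, 0, -1], [0.1, -0.1, 8.3, 0, 0, 0, -1], [0.1, -0.1, 8.3, 0, 0, 0, -1], [0.1, -0.1, 8.3, 0, 0, 0, -1], [0.1, -0.1, 8.3, 0, 0, 0, -1]]}}

```text
clock: 14.55
position: [467.3, -374.9, 38.9]
orientation: [1.689, 2.646, -0.001]
wrist_force: [-0.4, -0.3, 6.9]
grip_width: 28.4
gripper_force: 60.9
```

{"method": "step_arm", "body": {"plan": [[0, 0, 0, 0, 0, 0, -1], [0, 0, 0, 0, 0, 0, -1], [0, 0, 0, 0, 0, 0, -1]]}}

```text
clock: 14.85
position: [467.3, -374.9, 38.9]
orientation: [1.689, 2.646, -0.001]
wrist_force: [-0.5, 0.2, 5.7]
grip_width: 28.5
gripper_force: 60.9
```

{"method": "step_arm", "body": {"plan": [[0, 0, -1, 0, 0, 0, -1], [0, 0, -4, 0, 0, 0, -1], [0, 0, -7, 0, 0, 0, -1], [0, 0, -10, 0, 0, 0, -1], [0, 0, -12, 0, 0, 0, -1], [0, 0, -12, 0, 0, 0, -1]]}}

```text
clock: 15.45
position: [468.0, -375.1, 161.5]
orientation: [1.687, 2.643, -0.001]
wrist_force: [0.3, -0.2, -0.4]
grip_width: 28.6
gripper_force: 60.0
```

```bash
python3 -c "
from h import *
chain((513.8,-49.4,150,96.3));print(r.sense()['grip_width'])"
```

```text
now [ 468.  -375.1  161.5] 114.9 tilt 0.35
to (513.8, -49.4, 150) 96.3 -> cm [27.61 17.86  1.15] turn 18.6
28.633678919073528
```

{"method": "step_arm", "body": {"plan": [[27.5, 17.8, 1, 0, 0, 18.6, -1], [27.5, 17.8, 1, 0, 0, 18.6, -1], [27.5, 17.8, 1, 0, 0, 18.6, -1], [27.5, 17.8, 1, 0, 0, 18.6, -1], [27.5, 17.8, 1, 0, 0, 18.6, -1], [27.5, 17.8, 1, 0, 0, 18.6, -1], [27.5, 17.8, 1, 0, 0, 18.6, -1], [27.5, 17.8, 1, 0, 0, 18.6, -1], [27.5, 17.8, 1, 0, 0, 18.6, -1], [27.5, 17.8, 1, 0, 0, 18.6, -1]]}}

```text
clock: 16.45
position: [511.7, -51.4, 146.8]
orientation: [-2.098, -2.338, 0.001]
wrist_force: [-0.1, 0.0, -0.6]
grip_width: 28.5
gripper_force: 60.0
```

```bash
python3 -c "
from h import *
im,ci=snap('wrist','w9');chain((513.6,-50.6,44.5,96.3));print(r.sense()['grip_width'])
near(im,ci,masks(im)['hole'],12,5)"
```

```text
now [511.7 -51.7 146.9] 96.1 tilt 0.05
to (513.6, -50.6, 44.5) 96.3 -> cm [ 0.09  0.2  10.24] turn -0.2
28.7859484512199
px 284 67 ctr 502.4 53.6 size 92.3 49.0 long -83.7
px 368 68 ctr 572.0 60.9 size 90.2 38.2 long -83.8
px 283 196 ctr 512.5 -41.1 size 45.9 44.1 long 6.2
px 283 372 ctr 531.6 -225.9 size 88.4 30.6 long 6.2
px 20 42 ctr 311.5 49.9 size 61.2 23.9 long -57.2
```

View pics/w9.png

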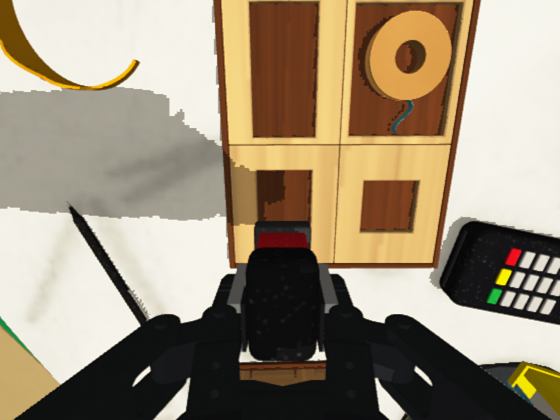

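Stamp held level, just above its nest at (283,196). The reel still lies flat at (410,57).

{"method": "step_arm", "body": {"plan": [[0.1, 0.2, 3, 0, 0, 0, -1], [0.1, 0.2, 6, 0, 0, 0, -1], [0.1, 0.2, 8, 0, 0, 0, -1], [0.1, 0.2, 9, 0, 0, 0, -1], [0.1, 0.2, 9.7, 0, 0, 0, -1], [0.1, 0.2, 10.2, 0, 0, 0, -1], [0.1, 0.2, 10.3, 0, 0, 0, -1], [0.1, 0.2, 10.3, 0, 0, 0, -1], [0.1, 0.2, 10.3, 0, 0, 0, -1]]}}

```text
clock: 17.4
position: [514.5, -48.7, 45.0]
orientation: [2.095, 2.339, 0.001]
wrist_force: [0.0, -0.2, -0.1]
grip_width: 28.5
gripper_force: 60.0
```

```bash
python3 -c "
from h import *
chain((513.6,-50.6,44,96.3));print(r.sense()['wrist_force'])"
```

```text
now [514.5 -48.7  45. ] 96.3 tilt 0.07
to (513.6, -50.6, 44) 96.3 -> cm [-0.18 -0.11  0.1 ] turn -0.0
[ 0.04605957 -0.17818811 -0.09721018]
```

{"method": "step_arm", "body": {"plan": [[-0.1, 0, 0.1, 0, 0, 0, -1], [-0.1, 0, 0.2, 0, 0, 0, -1], [-0.1, 0, 0.2, 0, 0, 0, -1], [-0.1, 0, 0.2, 0, 0, 0, 0.2], [-0.1, 0, 0.2, 0, 0, 0, 0.5], [-0.1, 0, 0.2, 0, 0, 0, 1], [-0.1, 0, 0.2, 0, 0, 0, 1], [-0.1, 0, -1, 0, 0, 0, 1], [-0.1, 0, -5, 0, 0, 0, 1], [-0.1, 0, -10, 0, 0, 0, 1]]}}

```text
clock: 18.4
position: [512.6, -49.4, 144.5]
orientation: [-2.093, -2.338, 0.002]
wrist_force: [1.7, -0.6, -0.7]
grip_width: 85.7
gripper_force: 0.0
```

```bash
python3 -c "
from h import *
chain((490,170,220,97),(470,335,170,97))"
```

```text
now [512.6 -49.4 144.5] 96.3 tilt 0.24
to (490, 170, 220) 97 -> cm [22.06  0.17 -7.55] turn -0.7
to (470, 335, 170) 97 -> cm [16.62  0.03  5.  ] turn 0
```

{"method": "step_arm", "body": {"plan": [[5, 0, -6, 0, 0, -10, 1], [10, 0, -8, 0, 0, -10, 1], [15, 0, -8, 0, 0, -10, 1], [20, 0, -8, 0, 0, -10, 1], [25, 0, -8, 0, 0, -10, 1], [30, 0, -8, 0, 0, -10, 1], [35, 0.5, -6, 0, 0, -10, 1], [38, 1, -3, 0, 0, -10, 1], [38, 1, -2, 0, 0, -10, 1], [38, 1, -2, 0, 0, -10, 1]]}}

```text
clock: 19.4
position: [479.5, 331.5, 162.1]
orientation: [-1.875, -2.516, 0.005]
wrist_force: [-0.7, -0.6, 0.9]
grip_width: 85.4
gripper_force: 0.0
```

```bash
python3 -c "
from h import *
im,ci=snap('wrist','w10');p,a,M,s=pose();print(p,a)
near(im,ci,masks(im)['red'],30,2)
im,_=snap('top','t1')
c=cv2.resize(im[130:250,80:340],None,fx=3,fy=3,interpolation=cv2.INTER_CUBIC);cv2.imwrite('pics/t1c.png',c)"
```

```text
[480.98449445 329.94270445 163.66209665] 106.46992879589514
px 297 159 ctr 479.6 374.4 size 28.9 28.5 long -71.6
```

View pics/w10.png

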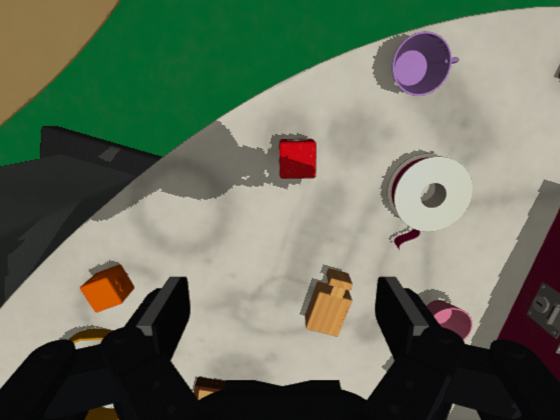

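Red block at (297,159), 29 mm square. The white reel at (430,195) is about 90 mm away, so the fingers clear it.

```bash
python3 -c "
from h import *
chain((479.8,374.2,23,108.4))"
```

```text
now [482.2 329.  164.8] 106.3 tilt 0.04
to (479.8, 374.2, 23) 108.4 -> cm [ 4.41  1.04 14.18] turn -2.1
```

{"method": "step_arm", "body": {"plan": [[3, 1, 3, 0, 0, -2, 1], [4.4, 1, 6, 0, 0, -2, 1], [4.4, 1, 8, 0, 0, -2, 1], [4.4, 1, 8, 0, 0, -2, 1], [4.4, 1, 8, 0, 0, -2, 1], [4.4, 1, 8, 0, 0, -2, 1]]}}

```text
clock: 20.1
position: [481.3, 373.8, 86.7]
orientation: [1.842, 2.543, 0.005]
wrist_force: [0.6, 0.7, 0.2]
grip_width: 85.6
gripper_force: 0.0
```

```bash
python3 -c "
from h import *
im,ci=snap('wrist','w11');near(im,ci,masks(im)['red'],30,1)
chain((479.8,374.2,23,108.4))"
```

```text
px 278 241 ctr 479.6 374.8 size 28.8 28.7 long 18.1
now [481.1 374.   86.6] 108.2 tilt 0.18
to (479.8, 374.2, 23) 108.4 -> cm [ 0.06 -0.12  6.36] turn -0.2
```

{"method": "step_arm", "body": {"plan": [[0.1, -0.1, 2.5, 0, 0, 0, 1], [0.1, -0.1, 5, 0, 0, 0, 1], [0.1, -0.1, 6.4, 0, 0, 0, 1], [0.1, -0.1, 6.4, 0, 0, 0, 1], [0.1, -0.1, 6.4, 0, 0, 0, -1], [0.1, -0.1, 6.4, 0, 0, 0, -1], [0.1, -0.1, 6.4, 0, 0, 0, -1], [0.1, -0.1, 6.4, 0, 0, 0, -1], [0.1, -0.1, 6.4, 0, 0, 0, -1], [0.1, -0.1, 6.4, 0, 0, 0, -1]]}}

```text
clock: 21.15
position: [478.9, 375.5, 21.5]
orientation: [1.84, 2.546, 0.003]
wrist_force: [-0.5, -1.0, 6.8]
grip_width: 28.9
gripper_force: 60.6
```

{"method": "step_arm", "body": {"plan": [[0, 0, 0, 0, 0, 0, -1], [0, 0, 0, 0, 0, 0, -1], [0, 0, 0, 0, 0, 0, -1]]}}

```text
clock: 21.45
position: [478.9, 375.4, 21.5]
orientation: [1.84, 2.546, 0.003]
wrist_force: [0.0, -0.4, 7.1]
grip_width: 28.6
gripper_force: 60.6
```

{"method": "step_arm", "body": {"plan": [[0, 0, -1, 0, 0, 0, -1], [0, 0, -4, 0, 0, 0, -1], [0, 0, -8, 0, 0, 0, -1], [0, 0, -12, 0, 0, 0, -1], [0, 0, -14, 0, 0, 0, -1], [0, 0, -14, 0, 0, 0, -1]]}}

```text
clock: 22.05
position: [479.3, 376.4, 164.7]
orientation: [1.839, 2.545, 0.009]
wrist_force: [0.1, 0.4, -0.9]
grip_width: 28.7
gripper_force: 59.7
```

```bash
python3 -c "
from h import *
chain((602,-40,160,96.3));print(r.sense()['grip_width'])"
```

```text
now [479.3 376.4 164.7] 108.3 tilt 0.36
to (602, -40, 160) 96.3 -> cm [-43.38  -1.43   0.47] turn 12.0
28.707237393422435
```

{"method": "step_arm", "body": {"plan": [[-43.4, -1.4, 0.5, 0, 0, 12, -1], [-43.4, -1.4, 0.5, 0, 0, 12, -1], [-43.4, -1.4, 0.5, 0, 0, 12, -1], [-43.4, -1.4, 0.5, 0, 0, 12, -1], [-43.4, -1.4, 0.5, 0, 0, 12, -1], [-43.4, -1.4, 0.5, 0, 0, 12, -1], [-43.4, -1.4, 0.5, 0, 0, 12, -1], [-43.4, -1.4, 0.5, 0, 0, 12, -1], [-43.4, -1.4, 0.5, 0, 0, 12, -1], [-43.4, -1.4, 0.5, 0, 0, 12, -1]]}}

```text
clock: 23.05
position: [601.4, -49.8, 153.5]
orientation: [2.108, 2.329, -0.006]
wrist_force: [0.0, 0.6, -0.4]
grip_width: 28.8
gripper_force: 59.6
```

{"method": "step_arm", "body": {"plan": [[0, 0, 1, 0, 0, 0, -1], [0, 0, 3, 0, 0, 0, -1], [0, 0, 5, 0, 0, 0, -1], [0, 0, 5, 0, 0, 0, -1], [0, 0, 5, 0, 0, 0, -1]]}}

```text
clock: 23.55
position: [600.6, -40.0, 104.9]
orientation: [-2.092, -2.341, 0.001]
wrist_force: [-0.4, -0.2, 0.8]
grip_width: 28.9
gripper_force: 59.7
```

```bash
python3 -c "
from h import *
im,ci=snap('wrist','w12')
near(im,ci,masks(im)['hole'],12,3)
chain((602,-40,26.5,96.3));print(r.sense()['grip_width'])"
```

```text
px 142 71 ctr 503.2 48.7 size 83.3 50.1 long -83.5
px 250 91 ctr 577.8 57.7 size 82.0 47.7 long -83.5
px 276 221 ctr 597.0 -38.9 size 41.3 36.7 long -83.5
now [601.3 -40.3 105.8] 96.4 tilt 0.04
to (602, -40, 26.5) 96.3 -> cm [0.02 0.07 7.93] turn 0.1
29.04573615062527
```

View pics/w12.png

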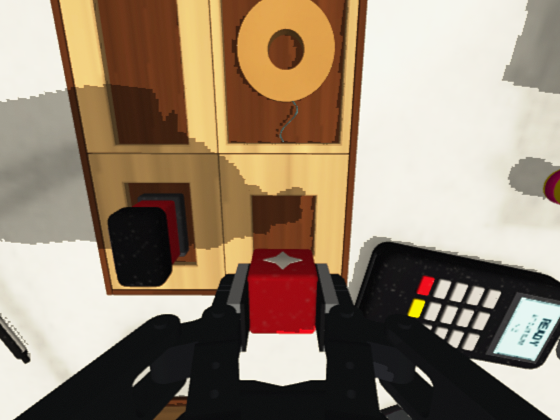

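Block held above its nest at (283,220). The stamp stands upright in its nest at (155,235) and the reel is undisturbed.

{"method": "step_arm", "body": {"plan": [[0.05, 0.05, 3, 0, 0, 0, -1], [0.05, 0.05, 5, 0, 0, 0, -1], [0.05, 0.05, 6.5, 0, 0, 0, -1], [0.05, 0.05, 7.4, 0, 0, 0, -1], [0.05, 0.05, 7.9, 0, 0, 0, -1], [0.05, 0.05, 7.9, 0, 0, 0, -1], [0.05, 0.05, 7.9, 0, 0, 0, -1], [0.05, 0.05, 7.9, 0, 0, 0, -1]]}}

```text
clock: 24.4
position: [602.3, -41.1, 27.0]
orientation: [2.095, 2.339, 0.001]
wrist_force: [-0.1, 0.1, 0.2]
grip_width: 28.7
gripper_force: 59.7
```

{"method": "step_arm", "body": {"plan": [[0, 0, 0.05, 0, 0, 0, 0], [0, 0, 0.05, 0, 0, 0, 0.1], [0, 0, 0.05, 0, 0, 0, 0.3], [0, 0, 0.05, 0, 0, 0, 0.5], [0, 0, -1, 0, 0, 0, 1], [0, 0, -4, 0, 0, 0, 1], [0, 0, -8, 0, 0, 0, 1], [0, 0, -12, 0, 0, 0, 1], [0, 0, -16, 0, 0, 0, 1], [0, 0, -16, 0, 0, 0, 1]]}}

```text
clock: 25.4
position: [604.8, -40.2, 193.7]
orientation: [2.09, 2.334, 0.01]
wrist_force: [0.3, 0.7, -0.6]
grip_width: 85.2
gripper_force: 0.0
```

```bash
python3 -c "
from h import *
chain((520,-270,190,8))"
```

```text
now [604.8 -40.2 193.7] 96.3 tilt 0.61
to (520, -270, 190) 8 -> cm [-21.91 -10.95   0.37] turn 88.3
```

```bash
python3 -c "
from h import *
chain((550,-235,190,188))"
```

```text
now [604.8 -40.2 193.7] 96.3 tilt 0.61
to (550, -235, 190) 188 -> cm [-18.76  -7.59   0.37] turn -91.7
```

{"method": "step_arm", "body": {"plan": [[-2, -1, 0.3, 0, 0, -8, 1], [-4, -2, 0.3, 0, 0, -16, 1], [-6.5, -3, 0.3, 0, 0, -24, 1], [-9, -4, 0.3, 0, 0, -32, 1], [-11, -5, 0.3, 0, 0, -40, 1], [-13, -6, 0.3, 0, 0, -48, 1], [-15, -7, 0.3, 0, 0, -56, 1], [-17, -7.6, 0.3, 0, 0, -64, 1], [-18.8, -7.6, 0.3, 0, 0, -72, 1], [-18.8, -7.6, 0.3, 0, 0, -80, 1]]}}

```text
clock: 26.4
position: [546.1, -240.2, 183.3]
orientation: [-0.1, -3.14, 0.002]
wrist_force: [-0.8, 0.4, -0.8]
grip_width: 85.6
gripper_force: 0.0
```

{"method": "step_arm", "body": {"plan": [[0, 0, 0, 0, 0, -6, 1], [0, 0, 0, 0, 0, -11.7, 1], [0, 0, 0, 0, 0, -11.7, 1], [0, 0, 0, 0, 0, -11.7, 1]]}}

```text
clock: 26.8
position: [546.8, -236.3, 183.5]
orientation: [-0.215, 3.134, 0.0]
wrist_force: [0.5, 0.7, 0.6]
grip_width: 85.4
gripper_force: 0.0
```

```bash
python3 -c "
from h import *
im,ci=snap('wrist','w13');print(pose()[:2]);near(im,ci,masks(im)['wood'],27,3)"
```

```text
(array([ 546.81877523, -236.25832473,  183.50551617]), np.float64(-172.15759413438457))
px 477 232 ctr 550.2 -27.6 size 168.2 158.2 long 6.4
px 275 173 ctr 524.4 -246.4 size 77.3 33.9 long 8.5
px 274 105 ctr 466.6 -254.6 size 33.4 33.1 long -82.2
```

View pics/w13.png

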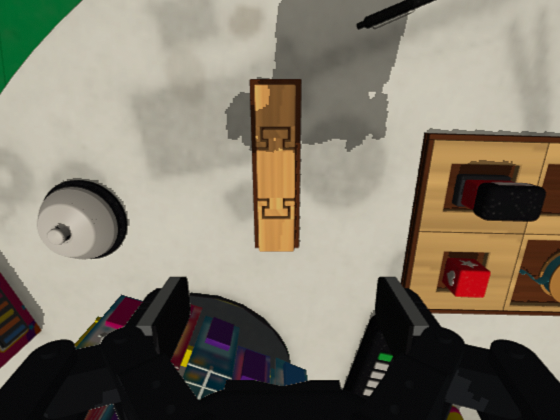

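Wrist view: the key tile is at (275,173), 77×34 mm including both tabs, (275,135) and (275,210). The block lies flat in its nest at (465,278) and the stamp stands in its own.

```bash
python3 -c "
from h import *
chain((524.2,-245.8,85,188.3),(524.2,-245.8,25.5,188.3))"
```

```text
now [ 546.8 -236.3  183.5] -172.2 tilt 0.01
to (524.2, -245.8, 85) 188.3 -> cm [ 2.37 -0.64  9.85] turn -0.5
to (524.2, -245.8, 25.5) 188.3 -> cm [0.   0.   5.95] turn -0.0
```

{"method": "step_arm", "body": {"plan": [[1.2, -0.3, 4, 0, 0, -0.5, 1], [2.4, -0.6, 8, 0, 0, -0.5, 1], [2.4, -0.6, 9.8, 0, 0, -0.5, 1], [2.4, -0.6, 9.8, 0, 0, -0.5, 1], [2.4, -0.6, 9.8, 0, 0, -0.5, 1]]}}

```text
clock: 27.35
position: [524.5, -245.3, 86.2]
orientation: [-0.232, 3.132, 0.0]
wrist_force: [0.7, 0.5, 0.9]
grip_width: 85.2
gripper_force: 0.0
```

```bash
python3 -c "
from h import *
im,ci=snap('wrist','w14');near(im,ci,masks(im)['wood'],27,4)
chain((524.2,-245.8,25.5,188.3))"
```

```text
px 515 278 ctr 523.9 -93.0 size 111.8 62.9 long 18.6
px 282 238 ctr 523.8 -246.3 size 77.3 33.9 long 8.3
px 283 150 ctr 474.9 -253.0 size 49.4 33.2 long 8.5
px 281 313 ctr 572.1 -239.5 size 49.9 34.2 long 8.4
now [ 525.1 -245.3   86.9] -171.5 tilt 0.12
to (524.2, -245.8, 25.5) 188.3 -> cm [ 0.09 -0.03  6.14] turn 0.2
```

{"method": "step_arm", "body": {"plan": [[0.1, -0.08, 2.5, 0, 0, 0, 1], [0.1, -0.08, 5, 0, 0, 0, 1], [0.1, -0.08, 6.1, 0, 0, 0, 1], [0.1, -0.08, 6.1, 0, 0, 0, 1], [0.1, -0.08, 6.1, 0, 0, 0, -1], [0.1, -0.08, 6.1, 0, 0, 0, -1], [0.1, -0.08, 6.1, 0, 0, 0, -1], [0.1, -0.08, 6.1, 0, 0, 0, -1], [0.1, -0.08, 6.1, 0, 0, 0, -1], [0.1, -0.08, 6.1, 0, 0, 0, -1]]}}

```text
clock: 28.4
position: [523.8, -246.8, 25.5]
orientation: [-0.232, 3.131, -0.002]
wrist_force: [-1.5, -0.3, 6.1]
grip_width: 32.0
gripper_force: 61.4
```

{"method": "step_arm", "body": {"plan": [[0, 0, 0, 0, 0, 0, -1], [0, 0, 0, 0, 0, 0, -1], [0, 0, 0, 0, 0, 0, -1]]}}

```text
clock: 28.7
position: [523.8, -246.8, 25.5]
orientation: [-0.232, 3.131, -0.002]
wrist_force: [-0.7, 0.2, 7.0]
grip_width: 32.6
gripper_force: 61.4
```

Gripped at 32 mm; now a slow, straight lift.

{"method": "step_arm", "body": {"plan": [[0, 0, -0.5, 0, 0, 0, -1], [0, 0, -1, 0, 0, 0, -1], [0, 0, -1.5, 0, 0, 0, -1], [0, 0, -2, 0, 0, 0, -1], [0, 0, -2.5, 0, 0, 0, -1], [0, 0, -3.2, 0, 0, 0, -1], [0, 0, -5, 0, 0, 0, -1], [0, 0, -9, 0, 0, 0, -1], [0, 0, -12, 0, 0, 0, -1], [0, 0, -12, 0, 0, 0, -1]]}}

```text
clock: 29.7
position: [525.8, -246.6, 150.2]
orientation: [-0.233, 3.126, -0.006]
wrist_force: [0.5, 0.8, 0.2]
grip_width: 32.4
gripper_force: 60.5
```

```bash
python3 -c "
from h import *
s=r.sense();print(s['grip_width'],s['wrist_force'])
im,ci=snap('wrist','w15');near(im,ci,masks(im)['wood'],140,3)
chain((502.5,53.8,150,96.3))"
```

```text
32.41873671927736 [0.49200021 0.83994602 0.24394163]
px 491 272 ctr 503.2 -140.0 size 91.7 72.2 long 6.4
px 282 289 ctr 533.2 -246.3 size 83.8 36.5 long 8.7
px 284 136 ctr 462.0 -255.5 size 27.1 18.3 long 8.4
now [ 524.6 -246.7  147.7] -171.5 tilt 0.29
to (502.5, 53.8, 150) 96.3 -> cm [-2.26 30.05 -0.23] turn 92.2
```

{"method": "step_arm", "body": {"plan": [[0, 3, -1, 0, 0, 8, -1], [-0.3, 6, -1, 0, 0, 16, -1], [-0.6, 9, -1, 0, 0, 24, -1], [-0.9, 12, -1, 0, 0, 32, -1], [-1.2, 15, -1, 0, 0, 40, -1], [-1.5, 18, -1, 0, 0, 48, -1], [-1.8, 21, -1, 0, 0, 56, -1], [-2, 24, -1, 0, 0, 64, -1], [-2.2, 27, -1, 0, 0, 72, -1], [-2.2, 30, -1, 0, 0, 80, -1]]}}

```text
clock: 30.75
position: [499.8, 54.6, 154.0]
orientation: [-1.842, -2.544, 0.001]
wrist_force: [-0.1, 0.8, -0.2]
grip_width: 32.6
gripper_force: 60.5
```

{"method": "step_arm", "body": {"plan": [[0, 0, 1, 0, 0, 6, -1], [0, 0, 2, 0, 0, 12.2, -1], [0, 0, 4, 0, 0, 12.2, -1], [0, 0, 5, 0, 0, 12.2, -1], [0, 0, 5, 0, 0, 12.2, -1]]}}

```text
clock: 31.25
position: [499.1, 53.2, 102.8]
orientation: [-2.093, -2.339, 0.004]
wrist_force: [-0.5, -0.4, -0.8]
grip_width: 32.8
gripper_force: 60.5
```

```bash
python3 -c "
from h import *
im,ci=snap('wrist','w16')
near(im,ci,masks(im)['hole'],12,3);near(im,ci,masks(im)['wood'],97,3)
chain((502.4,53.6,30.5,96.3))"
```

```text
px 285 198 ctr 498.2 66.5 size 66.3 54.5 long -83.8
px 394 213 ctr 590.2 63.9 size 90.3 75.2 long -83.6
px 356 182 ctr 548.5 37.5 size 186.9 158.7 long 6.3
px 341 240 ctr 528.0 60.3 size 118.1 108.3 long -83.6
px 33 71 ctr 395.5 135.2 size 26.3 4.0 long 8.7
now [499.8  53.4 103.8] 96.3 tilt 0.11
to (502.4, 53.6, 30.5) 96.3 -> cm [-0.01  0.26  7.33] turn 0.0
```

View pics/w16.png

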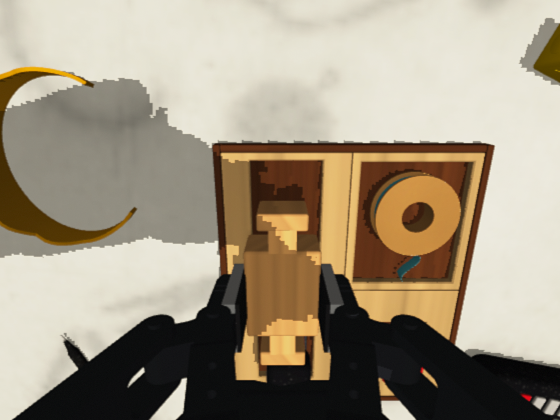

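Two-tabbed tile held level over its nest at (285,230), and the reel is untouched. I'll open only partway at release, because the reel's flange is close to the right finger.

{"method": "step_arm", "body": {"plan": [[0, 0.25, 2.5, 0, 0, 0, -1], [0, 0.25, 4.5, 0, 0, 0, -1], [0, 0.25, 6, 0, 0, 0, -1], [0, 0.25, 6.8, 0, 0, 0, -1], [0, 0.25, 7.3, 0, 0, 0, -1], [0, 0.25, 7.35, 0, 0, 0, -1], [0, 0.25, 7.35, 0, 0, 0, -1], [0, 0.25, 7.35, 0, 0, 0, -1]]}}

```text
clock: 32.1
position: [503.4, 53.8, 31.5]
orientation: [2.095, 2.339, 0.001]
wrist_force: [-0.3, -0.7, -0.9]
grip_width: 32.7
gripper_force: 60.5
```

The tile started on a 5 mm board, so its seat is at TCP z ≈ 25.5. I'll go about 6 mm lower.

{"method": "step_arm", "body": {"plan": [[0, 0, 0.2, 0, 0, 0, -1], [0, 0, 0.4, 0, 0, 0, -1], [0, 0, 0.55, 0, 0, 0, -1], [0, 0, 0.6, 0, 0, 0, -1], [0, 0, 0.6, 0, 0, 0, -1], [0, 0, 0.6, 0, 0, 0, -1]]}}

```text
clock: 32.7
position: [502.9, 53.7, 25.4]
orientation: [2.096, 2.34, -0.001]
wrist_force: [-2.5, -1.0, 9.6]
grip_width: 32.6
gripper_force: 62.2
```

{"method": "step_arm", "body": {"plan": [[0, 0, 0, 0, 0, 0, 0.1], [0, 0, 0, 0, 0, 0, 0.15], [0, 0, 0, 0, 0, 0, 0.15], [0, 0, -1, 0, 0, 0, 0.15], [0, 0, -3, 0, 0, 0, 0.15], [0, 0, -7, 0, 0, 0, 0.15], [0, 0, -12, 0, 0, 0, 0.5], [-4, 3, -17, 0, 0, 0, 1], [-9, 3, -20, 0, 0, 0, 1], [-12, 3, -22, 0, 0, 0, 1]]}}

```text
clock: 33.7
position: [544.8, -52.3, 240.3]
orientation: [2.092, 2.342, 0.002]
wrist_force: [0.6, -0.3, -1.1]
grip_width: 85.5
gripper_force: 0.0
```

{"method": "step_arm", "body": {"plan": [[0, 0, 0, 0, 0, 0, 1], [0, 0, 0, 0, 0, 0, 1], [0, 0, 0, 0, 0, 0, 1]]}}

```text
clock: 34.0
position: [543.6, -50.6, 237.3]
orientation: [-2.093, -2.341, -0.0]
wrist_force: [0.6, -0.0, -0.2]
grip_width: 85.3
gripper_force: 0.0
```

```bash
python3 -c "
from h import *
im,ci=snap('wrist','w17')
s,_=snap('side','s2')
a=np.hstack([cv2.resize(im,(400,300)),cv2.resize(s[170:260,200:320],(400,300),interpolation=cv2.INTER_CUBIC)]);cv2.imwrite('pics/f.png',a)"
```

```text
(no output)
```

View pics/f.png

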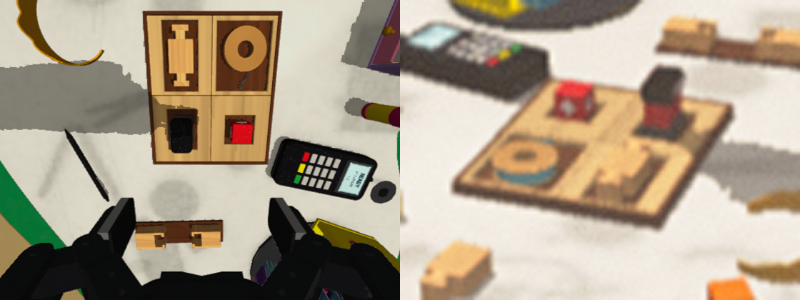

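All four lie flat in their nests: tile (181,55), reel (245,48), stamp (181,135) and block (242,132). The strip is empty in the middle and the gripper is clear.

```bash
python3 -c "
from h import *
print(r.job_done())"
```

```text
the job is handed in; nothing more can be done
None
```

The small reel, stamp, play block and two-tabbed tile each lie flat and upright in their own nests, the look-alikes were not touched, and the job was handed in at about 34 s of the 128 s allowed.

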